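Weigh a cast counterweight on the spring scale

TASK

Hang the cast counterweight by its eye on the hook of the spring scale, easing it down until the spring alone carries it, so that it neither drops nor bounces the scale when you let go. Once it hangs still, slide the scale's marker down until its arrow is level with the pointer, and leave the weight hanging. Leave the pot, the jar and the sanding block where they are.

Things in the scene. Friction and masses are not known exactly. Their poses are not given: they have to be found in the camera images.
- weight: Dark cast lamp counterweight, 0.2 to 0.8 kg: round body 58 mm across, 45 mm high, with an upright eye on top, 115 mm in all. Origin: centre of its underside, z up. The eye lies in the y-z plane, 42 mm wide in y, 12 mm thick in x; opening 26 mm wide, 53 to 105 mm above the underside, top corners slanted. Its outer sides are flat from 53 to 96 mm: grip them from above across y, hole left free.
- eye_top (a point): Top of the eye's opening, in its middle (105 mm above the weight's underside): this rests in the hook's seat when hung.
- stand: Stand of the spring scale, heavy and fixed: grey base plate 150 x 190 x 16 mm, aluminium column 22 x 30 mm, 257 mm high. Origin: foot of the column's axis, z up; the hook points to the stand's -x, the white reading plate and the marker are on its +y side. The base plate reaches from -65 to 85 mm in x.
- hook_seat (a point): Lowest point of the hook's upper surface (the seat), 120 mm in -x from the column's axis, 215 mm above the table when unloaded. The hook is a steel bar 8 mm thick: beyond the seat it rises to an upturned tip; toward the column it rises to 10 mm above the seat and runs level.
- hook_tip (a point): Top of the hook's upturned tip, 22 mm farther out (-x of the stand) and 26 mm higher than the seat.
- carriage (a joint): Travel of the scale's carriage with hook and pointer, m: 0 unloaded, grows downward to 0.110. Spring rate 100 N/m: 10 mm of travel for each newton hung on the hook. Lightly damped: it takes about 2 s to come to rest.
- pointer_tip (a point): Tip of the thin dark pointer on the carriage, in front of the white reading plate; it is 50 mm lower than the hook's seat and moves with it. A hung weight brings it to 86 to 146 mm above the table.
- marker (a joint): Travel of the marker, m: 0 at the top, grows downward to 0.100; friction of about 3 N holds it where it is left.
- marker_tip (a point): Tip of the marker's small black arrow in front of the reading plate, beside the pointer's tip; 172 mm above the table at marker travel 0.
- marker_knob (a point): Centre of the top of the marker's black knob, 161 mm straight above the arrow's height. The knob is 20 mm in diameter and 20 mm high, on an 8 mm upright rod that slides in a bush (top 198 mm above the table), 80 mm from the column's axis in the stand's +y; pinch it from above to slide the marker up or down.
- sample_pot_a: Small round paint pot, 53 mm in diameter, 58 mm high; bystander. Origin: centre of its underside.
- sanding_block: Sanding block 60 x 108 x 38 mm; bystander. Origin: centre of its underside.
- varnish_jar: Round jar 62 mm in diameter, 68 mm high, with a black cap; bystander. Origin: centre of its underside.
There are look-alikes about, which are no part of the job. Of the things that look like the weight, the middle-sized one is meant.

How it is judged:
By the outcome, as a careful person would: the job done as asked, in the order asked, and still so for the second after the job is handed in, with the robot touching nothing.
It also fails if it takes over 66 s, if anything falls off the work surface, if the arm or the gripper's body presses on something with over 40 N, if the wrist force passes 120 N, or if a joint passes its speed limit or range.

ROBOT

A 6-joint arm with a two-finger parallel gripper is mounted at the origin on a cart in front of the work surface, level with it; the furniture and walls round the work are solid. World frame = base frame: x ahead of the robot, y to its left, z up, the work surface at z = 0. Lengths are in m, angles in rad, forces in N, time in s.
With the tool pointing down it reaches from about 0.3 to 0.875 m from the base axis. Payload 6.4 kg.
Tool frame: the origin (TCP) lies at the very end of the fingers, on their centre line; the grasp point (between the pads) lies 19 mm behind it; z points along the fingers, y is the line along which they close (so a half turn about z gives the same grasp; the last joint's range is limited). The gripper opens to 85 mm and grips with 20 to 120 N. Pads are 22 mm wide; open, the fingers measure 114 mm over their backs; the gripper's body (76 mm by 85 mm) begins 54 mm behind the grasp point. The pads swing forward as they close: fully open they stand 13 mm farther back than shut.
Start: joints at [0.941, 0.181, 1.607, -0, 1.354, -0.206], TCP at [0.236, 0.524, 0.231] pointing down, gripper open.
Joint ranges: [-2.99, 2.99], [-0.89, 2.07], [0.3, 2.58], [-1.14, 4.28], [0, 2.63], [-3.12, 3.12]. Speed limits (rad/s): [2.57, 2.57, 3.01, 3.14, 3.14, 3.14].

INTERFACE

Orientations are given as a unit quaternion [w, x, y, z].
In Python, from bench import ctrl gives the robot as it stands.
- The arm moves only by the tool jog_arm, never from a script. Its argument "series" is a list that holds one entry, the list of rows, each a list of 7 numbers: the shift along the tool's x, y, z in mm, then the turn, a rotation vector about the tool's x, y, z in rad, then the finger opening in mm, from 0 to 85.4. In form: [[[tx, ty, tz, rx, ry, rz, gripper], ...]]. A call has exactly 10 rows; each row shifts and turns the commanded pose from where the row before left it, along the tool's axes as they then stand; what a row does not reach is not made up. A row lasts 1/10 s, in which the tool goes at most 50 mm and 8.59 degrees, less where a joint would pass 70% of its speed; a pose out of reach is approached as far as the arm can. A call with a gripper value outside its range is refused whole. The fingers move at their own pace and stop on an object; the grip force is fixed at half the most. Time passes only in rows, so rows that do not move let the fingers close, or fill a call up. It gives the time, the measured TCP pose, the force, the opening and the grip force at its end, in the units of the state.
- ctrl.get_obs(): the state, without advancing time (a new reading comes with each control period).
- ctrl.camera(name): name is "side" or "top" or "wrist"; returns a dict with "frame" (480x640x3 uint8, blue, green, red), "z_map" (480x640 float32, m along the optical axis (not along the pixel's ray), 0 where there is no reading), "fx", "fy", "cx", "cy" (pixels), "xyz" and "rotation" of the camera in the world. Camera axes: x right, y down, z forward; pixel columns grow to the right and rows downward; lengths in m; the calibration is good to about 2 mm. A picture is of the moment at which its call begins.
- ctrl.hand_in(): hands the job in; it is judged then, once.
The state is a dict: "time_s": time; "q": joint angles; "dq": joint speeds; "joint_efforts": joint torques, N m; "eef_pos": TCP position; "eef_rot": TCP orientation; "wrist_force": force on the tool from outside, world axes, zero at the start; "torque": the same for the moment, N m; "opening": opening from 0.0 (shut) to 1.0 (fully open); "grasp_force": force on a finger pad.
Only numpy, scipy, OpenCV 4.12 (cv2) and the standard library are available. Lean on these libraries where they do the work, as an engineer would, in place of code of your own. Each camera call takes 0.05 s, during which the arm holds its last target. There are 200 camera calls.

## Working session

There is one attempt and no reset: what is moved stays moved. The work goes in short steps, Python scripts to look and compute and a tool call to move; the robot and the scene stay as the last step left them, time stands still between calls to the robot, and variables do not carry over. Pictures are saved under pics/ and viewed, at most 10 in all, crops included, and the job is handed in when it is done.

Besides the shell and the picture viewer there is one more tool, called as name(argument=value, ...), one argument or row to a line, values as JSON. jog_arm: Moves the arm, as the interface text tells. Its arguments: {"type":"object","properties":{"series":{"type":"array"}},"required":["series"]}

```bash
mkdir -p pics; cat > h.py <<'E'
import numpy as np, cv2
from bench import ctrl
def cam(n,save=None):
    c=ctrl.camera(n)
    if save: cv2.imwrite('pics/'+save,c['frame']); np.savez('pics/'+save+'.npz',**c)
    return c
def pts(c):
    z=np.asarray(c['z_map'],float); v,u=np.mgrid[0:480,0:640]
    P=np.stack([(u-c['cx'])/c['fx']*z,(v-c['cy'])/c['fy']*z,z],-1)
    R=np.asarray(c['rotation'])
    if R.size==4:
        from scipy.spatial.transform import Rotation as Ro
        q=R.ravel(); R=Ro.from_quat([q[1],q[2],q[3],q[0]]).as_matrix()
    W=P@R.T+np.asarray(c['xyz']); W[z==0]=np.nan
    return W
E
python3 - <<'E'
from h import *
t=cam('top','top0.png'); s=cam('side','side0.png')
for c in(t,s): print(c['xyz'],c['rotation'],c['fx'])
o=ctrl.get_obs(); print(o)
E
```

```text
[0.35570699 0.03734398 1.24310092] [-0.05490771  0.7130906  -0.696901    0.05306545] 433.70265871242896
[ 0.31716367 -1.16569233  0.9828129 ] [-0.48511581  0.87054871 -0.07320557  0.03805979] 522.1437003684166
{'time_s': 0.1, 'q': array([ 9.40703584e-01,  1.81483642e-01,  1.60788501e+00,  8.01846160e-06,
        1.35378319e+00, -2.06294559e-01]), 'dq': array([-0.00064749, -0.00083608, -0.00450034,  0.00082625, -0.00235028,
        0.00074925]), 'joint_efforts': array([ 5.41802347e-04, -4.45878088e+01, -3.52236915e+01, -2.49137283e-04,
        4.06684747e-03, -4.44723844e-05]), 'eef_pos': array([0.23614444, 0.52374488, 0.23047585]), 'eef_rot': array([-3.20177889e-04,  2.10317676e-01,  9.77632788e-01, -7.10820751e-04]), 'wrist_force': array([ 0.22611774,  0.28184781, -0.62993568]), 'torque': array([ 0.04396619, -0.06693157,  0.0295906 ]), 'grasp_force': 0.0, 'opening': 1.002976811421884}
```

View pics/top0.png

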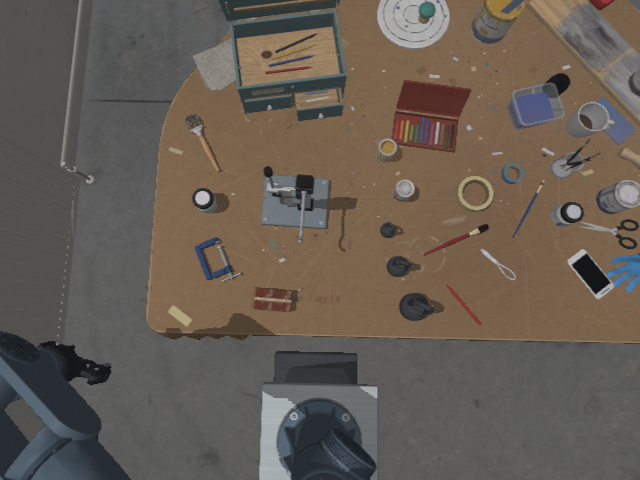

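View pics/side0.png

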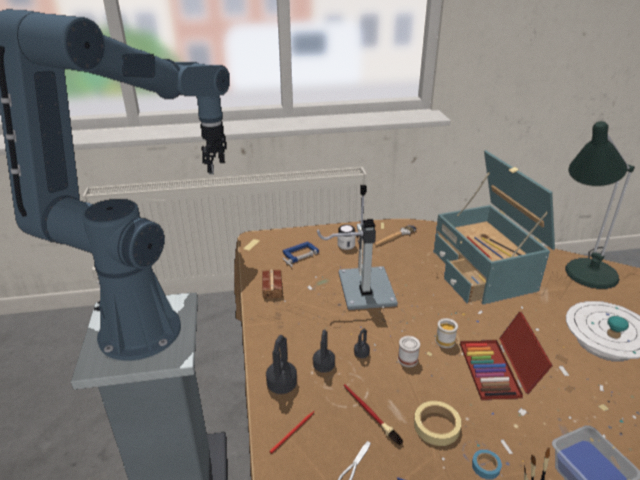

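Top view: look-alikes for the weight are at (388,230) small, (398,266) middle and (415,306) large; in the side view they are at (362,347), (323,358) and (282,375). I choose the middle one. The stand is at (295,202), its hook points down in the picture (to the robot) at (302,235), and the knob is at (268,172).

```bash
cat > m.py <<'E'
from h import *
t=dict(np.load('pics/top0.png.npz')); s=dict(np.load('pics/side0.png.npz'))
T=pts(t); S=pts(s)
for n,W,(x0,x1,y0,y1) in [('midT',T,(378,425,248,285)),('midS',S,(308,340,325,378)),('smallT',T,(376,402,218,242)),('bigT',T,(395,440,288,325))]:
    A=W[y0:y1,x0:x1].reshape(-1,3); A=A[A[:,2]>0.006]
    print(n,len(A),A.min(0).round(4),A.max(0).round(4))
    for lo,hi in((.01,.045),(.055,.095),(.1,.13)):
        B=A[(A[:,2]>lo)&(A[:,2]<hi)]
        if len(B)>3:
            m=B[:,:2].mean(0); w,V=np.linalg.eigh(np.cov(B[:,:2].T)); print(lo,len(B),m.round(4),np.sqrt(w).round(4),'yaw long',np.degrees(np.arctan2(V[1,1],V[0,1])).round(1),B.min(0).round(4),B.max(0).round(4))
# stand
for n,W,(x0,x1,y0,y1) in [('T',T,(255,335,160,250)),('S',S,(310,400,180,312))]:
    A=W[y0:y1,x0:x1].reshape(-1,3)
    for lo,hi in((.012,.02),(.2,.225),(.225,.25),(.25,.27),(.31,.35)):
        B=A[(A[:,2]>lo)&(A[:,2]<hi)].astype(np.float32)
        if len(B)>3: print(n,lo,len(B),B.mean(0).round(4),B.min(0).round(4),B.max(0).round(4), cv2.minAreaRect(B[:,:2]))
a=cv2.resize(t['frame'][150:330,250:450],(800,720))[:,:]
b=cv2.resize(s['frame'][170:390,250:450],None,fx=2.7,fy=2.7)
cv2.imwrite('pics/c1.png',cv2.resize(t['frame'][155:325,250:440],None,fx=3.5,fy=3.5,interpolation=2)[:600]);cv2.imwrite('pics/c2.png',b[:600])
E
python3 m.py
```

```text
midT 378 [ 0.4517 -0.2906  0.0063] [ 0.5216 -0.1807  0.1176]
0.01 217 [ 0.4759 -0.2025] [0.0154 0.017 ] yaw long -172.3 [ 0.4517 -0.2872  0.01  ] [ 0.5171 -0.1807  0.0447]
0.055 32 [ 0.4793 -0.2046] [0.0034 0.0168] yaw long 68.4 [ 0.4688 -0.227   0.055 ] [ 0.4924 -0.1883  0.0949]
0.1 53 [ 0.4801 -0.2092] [0.0028 0.0106] yaw long 71.1 [ 0.4719 -0.2287  0.101 ] [ 0.4873 -0.1931  0.1176]
midS 572 [ 0.4521 -0.2465  0.006 ] [ 0.5086 -0.0763  0.1173]
0.01 336 [ 0.4786 -0.2289] [0.011 0.016] yaw long 170.2 [ 0.4527 -0.2465  0.0103] [ 0.5086 -0.1954  0.0449]
0.055 99 [ 0.48   -0.2236] [0.0034 0.0162] yaw long 64.3 [ 0.4692 -0.2371  0.0555] [ 0.4937 -0.1948  0.0936]
0.1 53 [ 0.4794 -0.2209] [0.003  0.0092] yaw long 67.0 [ 0.4696 -0.235   0.1002] [ 0.4901 -0.2002  0.1173]
smallT 183 [ 0.5649 -0.2025  0.006 ] [ 0.6091 -0.1536  0.0881]
0.01 135 [ 0.5803 -0.1792] [0.0079 0.0106] yaw long 48.8 [ 0.565  -0.2025  0.0109] [ 0.6031 -0.1631  0.0432]
0.055 39 [ 0.5844 -0.1833] [0.0024 0.0099] yaw long -135.9 [ 0.5718 -0.1952  0.0565] [ 0.5988 -0.1706  0.0881]
bigT 693 [ 0.3304 -0.2884  0.007 ] [ 0.4048 -0.2155  0.1536]
0.01 179 [ 0.3683 -0.2368] [0.0204 0.0247] yaw long -179.4 [ 0.3304 -0.2884  0.0113] [ 0.4048 -0.2155  0.045 ]
0.055 177 [ 0.3635 -0.2494] [0.0113 0.0142] yaw long 47.8 [ 0.3424 -0.2733  0.0551] [ 0.3957 -0.226   0.0947]
0.1 42 [ 0.3698 -0.244 ] [0.0051 0.0224] yaw long 58.7 [ 0.3489 -0.2801  0.1003] [ 0.3862 -0.2254  0.1299]Traceback (most recent call last):
  File "m.py", line 16, in <module>
    if len(B)>3: print(n,lo,len(B),B.mean(0).round(4),B.min(0).round(4),B.max(0).round(4), cv2.minAreaRect(B[:,:2]))
                                                                                           ~~~~~~~~~~~~~~~^^^^^^^^^
cv2.error: OpenCV(4.12.0) /io/opencv/modules/imgproc/src/convhull.cpp:143: error: (-215:Assertion failed) total >= 0 && (depth == CV_32F || depth == CV_32S) in function 'convexHull'
```

```bash
sed -i 's/cv2.minAreaRect(B\[:,:2\])/cv2.minAreaRect(np.ascontiguousarray(B[:,:2]))/' m.py; python3 m.py | tail -10
```

```text
T 0.012 1816 [0.6521 0.0827 0.0152] [ 0.5855 -0.0122  0.012 ] [0.7415 0.1805 0.02  ] ((0.6644683480262756, 0.08480560779571533), (0.18883532285690308, 0.14984098076820374), 86.9613037109375)
T 0.2 204 [0.5948 0.0651 0.2173] [0.5188 0.0327 0.2   ] [0.6608 0.1443 0.225 ] ((0.5897343754768372, 0.08890347182750702), (0.1116194948554039, 0.14144504070281982), 89.66433715820312)
T 0.225 137 [0.6266 0.0606 0.2348] [0.5088 0.0328 0.2251] [0.6697 0.1379 0.2499] ((0.6024340391159058, 0.05632272735238075), (0.16261689364910126, 0.09942466765642166), 27.455230712890625)
T 0.25 208 [0.6529 0.0586 0.2557] [0.6375 0.0356 0.2508] [0.669  0.138  0.2691] ((0.655937671661377, 0.08680363744497299), (0.10153079032897949, 0.030431460589170456), 86.09012603759766)
T 0.31 81 [0.6517 0.1343 0.3269] [0.6439 0.1251 0.3106] [0.6625 0.1439 0.3341] ((0.6533084511756897, 0.13436207175254822), (0.01868056133389473, 0.01849939301609993), 2.8483619689941406)
S 0.012 1567 [0.6653 0.0912 0.0159] [ 0.521  -0.0201  0.012 ] [0.8567 0.3726 0.02  ] ((0.7023458480834961, 0.1695946305990219), (0.3420877754688263, 0.3780933916568756), 4.982866287231445)
S 0.2 232 [0.6128 0.0505 0.216 ] [0.5128 0.0252 0.2011] [0.6703 0.1382 0.2249] ((0.6080561876296997, 0.052998244762420654), (0.16298598051071167, 0.10472032427787781), 29.497465133666992)
S 0.225 173 [0.6324 0.0505 0.2352] [0.5099 0.0225 0.2251] [0.6722 0.1346 0.2499] ((0.6060645580291748, 0.05184906721115112), (0.16639754176139832, 0.10096651315689087), 28.386493682861328)
S 0.25 109 [0.6537 0.0598 0.2566] [0.6389 0.0292 0.2502] [0.6694 0.1351 0.2671] ((0.656558096408844, 0.08151361346244812), (0.10722686350345612, 0.029440928250551224), 85.01152801513672)
S 0.31 61 [0.6535 0.1258 0.3226] [0.6455 0.118  0.3101] [0.6646 0.1395 0.3331] ((0.6538763642311096, 0.12715402245521545), (0.020292798057198524, 0.018057286739349365), 73.20052337646484)
```

View pics/c2.png

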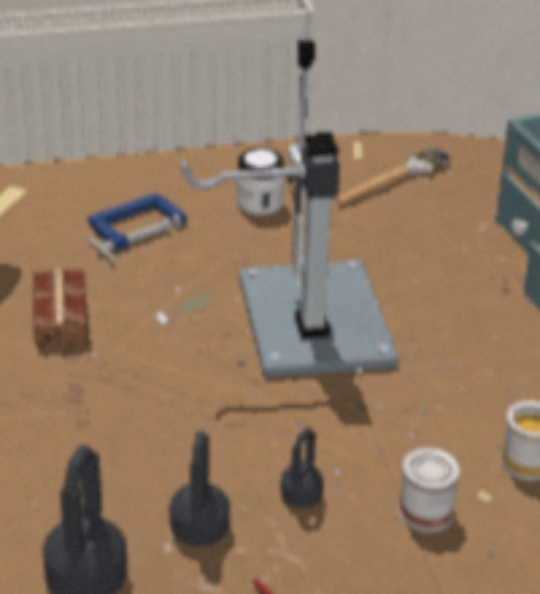

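View pics/c1.png

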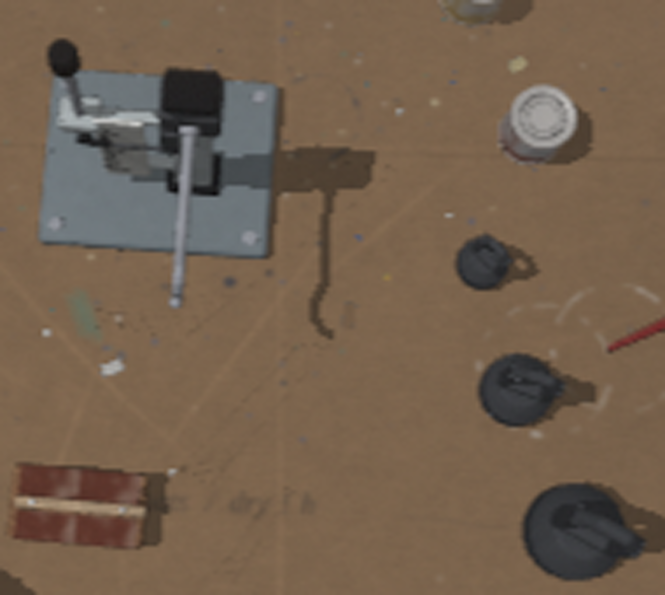

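Side crop: the middle weight's eye is upright and seen nearly edge on at (200,470). The hook sticks out left to its tip at (184,165), and the knob is at (306,52). Top crop: the middle weight is at (518,388), the hook runs from (187,130) to the tip at (177,300), and the knob is at (63,57). The 117 mm height and 58 mm body confirm the middle one is the right weight.

```bash
cat >> h.py <<'E'
from scipy.spatial.transform import Rotation as Ro
def RT(o=None):
    o=o or ctrl.get_obs(); q=o['eef_rot']; return np.array(o['eef_pos']),Ro.from_quat([q[1],q[2],q[3],q[0]])
def plan(p1,yaw=None,n=10,nr=None):
    """yaw: world angle (deg, mod 180) of tool y; prints rows in mm/rad; n translate rows, nr turning rows"""
    p,R=RT(); M=R.as_matrix(); nr=nr or n
    y=np.degrees(np.arctan2(M[1,1],M[0,1]))
    d=0 if yaw is None else (yaw-y+90)%180-90
    # target: exactly tool down
    a=np.radians(y+d); Y=np.array([np.cos(a),np.sin(a),0]); Z=np.array([0,0,-1.]); X=np.cross(Y,Z)
    rv=(R.inv()*Ro.from_matrix(np.c_[X,Y,Z])).as_rotvec()
    dp=(np.array(p1)-p); print('at',p.round(4),'yaw',y.round(2),'turn',np.degrees(rv).round(2),'dist',np.linalg.norm(dp).round(4))
    for i in range(max(n,nr)):
        r=rv/nr if i<nr else rv*0
        s=R.inv().apply(dp/n*1e3) if i<n else np.zeros(3)
        print(s.round(1).tolist(),r.round(4).tolist()); R=R*Ro.from_rotvec(r)
        if n==nr and abs(rv).max()<.002: break
E
python3 - <<'E'
from h import *
from h import ctrl
print(RT()[1].as_matrix().round(3))
plan([.42,.08,.235],69,10)
plan([.48,-.213,.215],69,20)
E
```

```text
[[-0.912  0.411 -0.001]
 [ 0.411  0.912 -0.001]
 [ 0.    -0.002 -1.   ]]
at [0.2361 0.5237 0.2305] yaw 65.72 turn [-0.09 -0.02 -3.28] dist 0.4803
[-35.0, -32.9, -0.4] [-0.0002, -0.0, -0.0057]
[-34.8, -33.1, -0.4] [-0.0002, -0.0, -0.0057]
[-34.6, -33.3, -0.4] [-0.0002, -0.0, -0.0057]
[-34.4, -33.5, -0.4] [-0.0002, -0.0, -0.0057]
[-34.2, -33.7, -0.4] [-0.0002, -0.0, -0.0057]
[-34.1, -33.9, -0.4] [-0.0002, -0.0, -0.0057]
[-33.9, -34.1, -0.4] [-0.0002, -0.0, -0.0057]
[-33.7, -34.3, -0.4] [-0.0002, -0.0, -0.0057]
[-33.5, -34.5, -0.4] [-0.0002, -0.0, -0.0057]
[-33.3, -34.6, -0.4] [-0.0002, -0.0, -0.0057]
at [0.2361 0.5237 0.2305] yaw 65.72 turn [-0.09 -0.02 -3.28] dist 0.7762
[-26.3, -28.6, 0.8] [-0.0001, -0.0, -0.0029]
[-26.2, -28.6, 0.8] [-0.0001, -0.0, -0.0029]
[-26.1, -28.7, 0.8] [-0.0001, -0.0, -0.0029]
[-26.0, -28.8, 0.8] [-0.0001, -0.0, -0.0029]
[-25.9, -28.9, 0.8] [-0.0001, -0.0, -0.0029]
[-25.9, -28.9, 0.8] [-0.0001, -0.0, -0.0029]
[-25.8, -29.0, 0.8] [-0.0001, -0.0, -0.0029]
[-25.7, -29.1, 0.8] [-0.0001, -0.0, -0.0029]
[-25.6, -29.2, 0.8] [-0.0001, -0.0, -0.0029]
[-25.5, -29.2, 0.8] [-0.0001, -0.0, -0.0029]
[-25.4, -29.3, 0.8] [-0.0001, -0.0, -0.0029]
[-25.3, -29.4, 0.8] [-0.0001, -0.0, -0.0029]
[-25.3, -29.4, 0.8] [-0.0001, -0.0, -0.0029]
[-25.2, -29.5, 0.8] [-0.0001, -0.0, -0.0029]
[-25.1, -29.6, 0.8] [-0.0001, -0.0, -0.0029]
[-25.0, -29.7, 0.8] [-0.0001, -0.0, -0.0029]
[-24.9, -29.7, 0.8] [-0.0001, -0.0, -0.0029]
[-24.8, -29.8, 0.8] [-0.0001, -0.0, -0.0029]
[-24.8, -29.9, 0.8] [-0.0001, -0.0, -0.0029]
[-24.7, -30.0, 0.8] [-0.0001, -0.0, -0.0029]
```

jog_arm(
  series=[
    [[-26,-29,0,0,0,-0.003,85],[-26,-29,0,0,0,-0.003,85],[-26,-29,0,0,0,-0.003,85],[-26,-29,0,0,0,-0.003,85],[-26,-29,0,0,0,-0.003,85],[-26,-29,0,0,0,-0.003,85],[-26,-29,0,0,0,-0.003,85],[-26,-29,0,0,0,-0.003,85],[-26,-29,0,0,0,-0.003,85],[-26,-29,0,0,0,-0.003,85]],
  ],
)

```text
time_s: 1.1
eef_pos: [0.3591, 0.153, 0.2312]
eef_rot: [0.0, 0.195, 0.981, 0.0]
wrist_force: [1.6, 0.3, 0.3]
opening: 0.996
grasp_force: 0.0
```

jog_arm(
  series=[
    [[-25,-29.5,0,0,0,-0.003,85],[-25,-29.5,0,0,0,-0.003,85],[-25,-29.5,0,0,0,-0.003,85],[-25,-29.5,0,0,0,-0.003,85],[-25,-29.5,0,0,0,-0.003,85],[-25,-29.5,0,0,0,-0.003,85],[-25,-29.5,0,0,0,-0.003,85],[-25,-29.5,0,0,0,-0.003,85],[-25,-29.5,0,0,0,-0.003,85],[0,0,0,0,0,0,85]],
  ],
)

```text
time_s: 2.1
eef_pos: [0.4697, -0.1796, 0.2309]
eef_rot: [0.0, 0.184, 0.983, -0.001]
wrist_force: [0.1, 0.9, 0.2]
opening: 0.997
grasp_force: 0.0
```

```bash
cat > eye.py <<'E'
from h import *
import sys
c=cam('wrist',sys.argv[1]); W=pts(c); p,R=RT(); print(p.round(4),c['xyz'],c['rotation'])
near=np.hypot(W[...,0]-.48,W[...,1]+.213)<.05
for lo,hi in((.05,.1),(.1,.125),(.01,.05)):
    m=near&(W[...,2]>lo)&(W[...,2]<hi); B=np.ascontiguousarray(W[m][:,:2].astype(np.float32))
    if len(B)>5:
        v,u=np.nonzero(m); print(lo,len(B),B.mean(0),cv2.minAreaRect(B),W[m].min(0),W[m].max(0),(u.min(),u.max(),v.min(),v.max()))
E
python3 eye.py w1.png
```

```text
[ 0.469  -0.1773  0.2306] [ 0.40573545 -0.15534951  0.37339374] [0.1116011  0.81738485 0.56009174 0.07566006]
0.05 822 [ 0.47749484 -0.21269432] ((0.4799425005912781, -0.21280716359615326), (0.04194154590368271, 0.012348291464149952), 71.53645324707031) [ 0.46797959 -0.23425498  0.05004135] [ 0.49213988 -0.19137489  0.09998421] (np.int64(262), np.int64(316), np.int64(233), np.int64(265))
0.1 664 [ 0.47922406 -0.21147509] ((0.4800037443637848, -0.21259021759033203), (0.040615264326334, 0.010687054134905338), 71.00408935546875) [ 0.46882758 -0.23272918  0.10000217] [ 0.48922952 -0.19265976  0.11691568] (np.int64(263), np.int64(315), np.int64(250), np.int64(269))
0.01 1901 [ 0.470394   -0.20719653] ((0.4752553701400757, -0.21090181171894073), (0.0568494014441967, 0.04718483239412308), 69.7630386352539) [ 0.4513507  -0.24041778  0.01003889] [ 0.50440673 -0.18419354  0.04993425] (np.int64(266), np.int64(325), np.int64(202), np.int64(255))
```

View pics/w1.png

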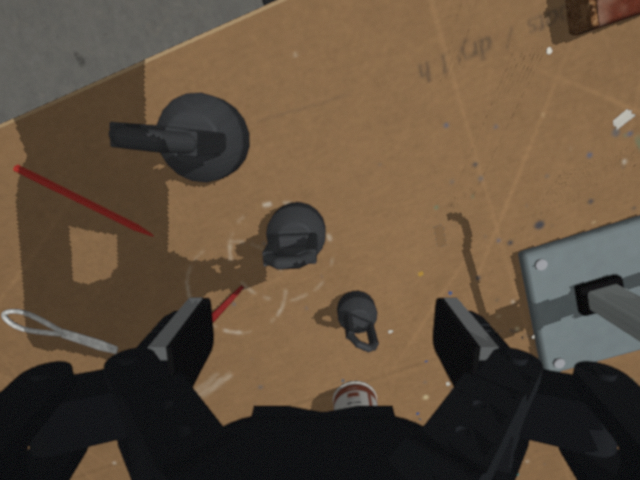

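The wrist view shows the middle weight's eye at pixel (290,250) between the larger one (190,140) and the smaller one (358,315). It measures 42 x 12 mm, centred at (0.480,-0.2127), with its long axis at 71.2°.

```bash
python3 -c "
from h import *
plan([.480,-.2127,.0645],71.2,4)"
```

```text
at [ 0.469  -0.1773  0.2306] yaw 68.81 turn [ 0.01 -0.08 -2.39] dist 0.1702
[-5.8, -7.3, 41.5] [0.0001, -0.0003, -0.0104]
[-5.7, -7.3, 41.5] [0.0001, -0.0003, -0.0104]
[-5.6, -7.4, 41.5] [0.0001, -0.0003, -0.0104]
[-5.6, -7.4, 41.5] [0.0001, -0.0003, -0.0104]
```

jog_arm(
  series=[
    [[-11.4,-14.7,0,0,0,-0.021,85],[-11.3,-14.7,0,0,0,-0.021,85],[0,0,20,0,0,0,85],[0,0,28,0,0,0,85],[0,0,28,0,0,0,85],[0,0,28,0,0,0,85],[0,0,28,0,0,0,85],[0,0,22,0,0,0,85],[0,0,12,0,0,0,85],[0,0,0,0,0,0,85]],
  ],
)

```text
time_s: 3.15
eef_pos: [0.4788, -0.2094, 0.0637]
eef_rot: [-0.002, 0.161, 0.987, 0.001]
wrist_force: [-1.0, -0.2, 0.3]
opening: 0.995
grasp_force: 0.0
```

```bash
python3 -c "
from h import *
c=cam('wrist')
plan([.480,-.2127,.0645],71.2,1); o=ctrl.get_obs(); print(o['wrist_force'])"
```

```text
at [ 0.4797 -0.2102  0.0651] yaw 71.43 turn [ 0.03 -0.08  0.23] dist 0.0026
[-1.1, -2.3, 0.6] [0.0006, -0.0014, 0.004]
[-0.5719351   0.51664366  0.62732081]
```

jog_arm(
  series=[
    [[-1,-2.3,0.5,0,0,0.004,60],[0,0,0,0,0,0,35],[0,0,0,0,0,0,35],[0,0,0,0,0,0,35],[0,0,0,0,0,0,35],[0,0,0,0,0,0,35],[0,0,0,0,0,0,35],[0,0,0,0,0,0,35],[0,0,0,0,0,0,35],[0,0,0,0,0,0,35]],
  ],
)

```text
time_s: 4.2
eef_pos: [0.4811, -0.2139, 0.066]
eef_rot: [0.001, 0.164, 0.987, -0.0]
wrist_force: [0.8, 1.3, 5.1]
opening: 0.481
grasp_force: 60.2
```

```bash
python3 -c "
from h import *
p,R=RT(); print(p,R.as_matrix().round(3).tolist())
plan([.44,-.13,.3],None,10)"
```

```text
[ 0.48112296 -0.21392037  0.06604805] [[-0.946, 0.323, 0.002], [0.323, 0.946, -0.001], [-0.002, -0.0, -1.0]]
at [ 0.4811 -0.2139  0.066 ] yaw 71.16 turn [-0.01  0.11  0.  ] dist 0.2519
[6.6, 6.6, -23.4] [-0.0, 0.0002, 0.0]
```

jog_arm(
  series=[
    [[0,0,-10,0,0,0,35],[0,0,-20,0,0,0,35],[0,0,-28,0,0,0,35],[0,0,-28,0,0,0,35],[0,0,-28,0,0,0,35],[0,0,-28,0,0,0,35],[0,0,-20,0,0,0,35],[0,0,-10,0,0,0,35],[0,0,0,0,0,0,35],[0,0,0,0,0,0,35]],
  ],
)

```text
time_s: 5.2
eef_pos: [0.4795, -0.2132, 0.2355]
eef_rot: [-0.001, 0.164, 0.987, 0.0]
wrist_force: [0.6, 0.7, -7.0]
opening: 0.478
grasp_force: 62.1
```

```bash
python3 -c "
from h import *
plan([.43,-.02,.235],87,10); print(ctrl.get_obs()['q'])"
```

```text
at [ 0.4795 -0.2132  0.2355] yaw 71.16 turn [  0.05  -0.12 -15.84] dist 0.1994
[10.9, 16.7, 0.1] [0.0001, -0.0002, -0.0277]
[10.5, 17.0, 0.1] [0.0001, -0.0002, -0.0277]
[10.0, 17.3, 0.1] [0.0001, -0.0002, -0.0277]
[9.5, 17.5, 0.1] [0.0001, -0.0002, -0.0277]
[9.0, 17.8, 0.1] [0.0001, -0.0002, -0.0277]
[8.5, 18.0, 0.1] [0.0001, -0.0002, -0.0277]
[8.0, 18.3, 0.1] [0.0001, -0.0002, -0.0277]
[7.5, 18.5, 0.1] [0.0001, -0.0002, -0.0277]
[7.0, 18.7, 0.1] [0.0001, -0.0002, -0.0277]
[6.5, 18.9, 0.1] [0.0001, -0.0002, -0.0277]
[-6.44626214e-01  6.59724065e-02  1.72598107e+00 -7.42612707e-05
  1.35188134e+00 -1.88654261e+00]
```

jog_arm(
  series=[
    [[10.9,16.7,0,0,0,-0.028,35],[10.5,17,0,0,0,-0.028,35],[10,17.3,0,0,0,-0.028,35],[9.5,17.5,0,0,0,-0.028,35],[9,17.8,0,0,0,-0.028,35],[8.5,18,0,0,0,-0.028,35],[8,18.3,0,0,0,-0.028,35],[7.5,18.5,0,0,0,-0.028,35],[7,18.7,0,0,0,-0.028,35],[6.5,18.9,0,0,0,-0.025,35]],
  ],
)

```text
time_s: 6.2
eef_pos: [0.4296, -0.0184, 0.2368]
eef_rot: [0.0, 0.024, 1.0, -0.0]
wrist_force: [0.9, 0.7, -6.4]
opening: 0.474
grasp_force: 62.5
```

jog_arm(
  series=[
    [[0,0,0,0,0,0,35],[0,0,0,0,0,0,35],[0,0,0,0,0,0,35],[0,0,0,0,0,0,35],[0,0,0,0,0,0,35],[0,0,0,0,0,0,35],[0,0,0,0,0,0,35],[0,0,0,0,0,0,35],[0,0,0,0,0,0,35],[0,0,0,0,0,0,35]],
  ],
)

```text
time_s: 7.2
eef_pos: [0.4305, -0.0204, 0.2368]
eef_rot: [-0.0, 0.026, 1.0, 0.0]
wrist_force: [-0.1, -0.1, -6.5]
opening: 0.481
grasp_force: 62.9
```

```bash
cat > st.py <<'E'
from h import *
import sys
c=cam('wrist',sys.argv[1]); W=pts(c); p,R=RT(); print(p.round(4),R.as_matrix()[:2,1].round(3),ctrl.get_obs()['wrist_force'].round(2))
x,y,z=W[...,0],W[...,1],W[...,2]
def rep(n,m):
    B=np.ascontiguousarray(W[m][:,:2].astype(np.float32))
    if len(B)<5: print(n,len(B)); return
    v,u=np.nonzero(m); print(n,len(B),W[m].mean(0).round(4),W[m].min(0).round(4),W[m].max(0).round(4),np.round(np.array(sum([list(a) if hasattr(a,'__len__') else [a] for a in cv2.minAreaRect(B)],[])),4),(u.min(),u.max(),v.min(),v.max()))
rep('base',(abs(z-.016)<.004)&(x>.56)&(x<.78)&(y>-.05)&(y<.2))
hk=(x>.5)&(x<.62)&(y>.02)&(y<.085)&(z>.195)&(z<.26); rep('hook',hk)
for a in np.arange(.5,.62,.01):
    m=hk&(x>=a)&(x<a+.01)
    if m.sum()>4: print(a.round(3),m.sum(),'y',np.median(y[m]).round(4),y[m].min().round(4),y[m].max().round(4),'zmax',np.percentile(z[m],95).round(4))
rep('colhead',(x>.62)&(x<.7)&(y>0)&(y<.09)&(z>.245)&(z<.275))
rep('knob',(x>.62)&(x<.69)&(y>.1)&(y<.17)&(z>.305)&(z<.345))
rep('knobtop',(x>.62)&(x<.69)&(y>.1)&(y<.17)&(z>.328)&(z<.345))
E
python3 st.py w2.png
```

```text
[ 0.4305 -0.0204  0.2368] [0.052 0.999] [ 0.46 -0.07 -6.72]
base 1251 [0.6388 0.0188 0.0156] [ 0.5858 -0.0127  0.012 ] [0.6668 0.1327 0.0199] [6.29000e-01 6.00000e-02 1.42400e-01 8.12000e-02 8.77676e+01] (np.int64(340), np.int64(468), np.int64(344), np.int64(407))
hook 409 [0.5286 0.0567 0.2174] [0.5114 0.0539 0.2093] [0.5426 0.0619 0.2401] [0.5271 0.0574 0.0314 0.0075 2.8108] (np.int64(467), np.int64(500), np.int64(434), np.int64(468))
0.51 66 y 0.0559 0.0549 0.0582 zmax 0.2397
0.52 132 y 0.0557 0.0545 0.0605 zmax 0.2212
0.53 203 y 0.057 0.0539 0.0614 zmax 0.2163
0.54 8 y 0.0608 0.0596 0.0619 zmax 0.2161
colhead 0
knob 0
knobtop 0
```

View pics/w2.png

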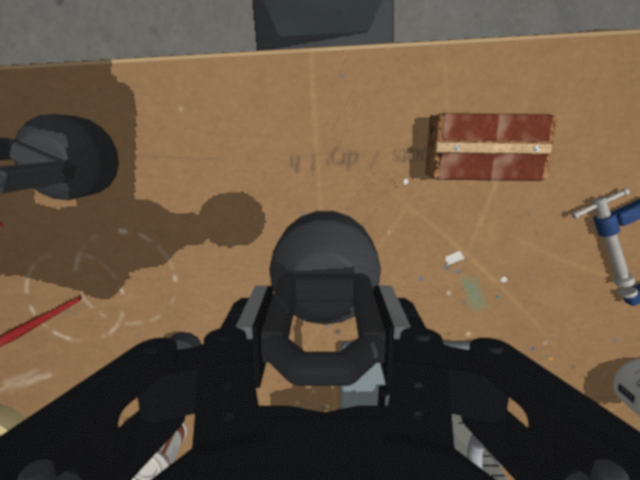

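The wrist view shows the weight held squarely, its eye between the pads at (320,340). The hook tip is at (480,450), at about (0.511,0.058), z 0.240, which agrees with the base-plate fit. Next is the lineup in front of the tip.

```bash
python3 -c "
from h import *
plan([.46,.0614,.211],87.1,1)
p,R=RT(); print(R.inv().apply([73.5,-3.6,0]))
c=np.load('pics/w2.png.npz'); W=pts(c)
for lo,hi in((.25,.262),(.262,.268),(.268,.295),(.2,.216)):
  m=(W[...,2]>lo)&(W[...,2]<hi)&(abs(W[...,0]-.4305)<.03)&(abs(W[...,1]+.0204)<.019)
  print(lo,m.sum(),W[m].min(0),W[m].max(0),W[m].mean(0))
"
```

```text
at [ 0.4305 -0.0204  0.2368] yaw 87.03 turn [ 0.   -0.   -0.07] dist 0.0907
[-25.2, 83.2, 25.8] [0.0, -0.0, -0.0012]
[-7.35878088e+01  2.10667786e-01 -3.16265872e-03]
0.25 666 [ 0.42195093 -0.03935334  0.25004497] [ 0.43475458 -0.00140628  0.26199933] [ 0.42469253 -0.0207702   0.25608619]
0.262 335 [ 0.4221059  -0.03935705  0.26206868] [ 0.42865571 -0.00140047  0.26798173] [ 0.42382635 -0.02034265  0.26507805]
0.268 4456 [ 0.42219403 -0.0393891   0.26801233] [ 0.43613849 -0.00140542  0.28707645] [ 0.4269513  -0.02039095  0.28018915]
0.2 4552 [ 0.40052881 -0.03938634  0.20001287] [ 0.45708159 -0.00140209  0.2159991 ] [ 0.4193683  -0.02029769  0.21059791]
```

jog_arm(
  series=[
    [[0,5,2,0,0,0,35],[-3,10,3,0,0,0,35],[-4,13,4,0,0,0,35],[-4,14,4,0,0,0,35],[-4,14,4,0,0,0,35],[-4,12,4,0,0,0,35],[-4,10,3,0,0,0,35],[-2.2,5.2,1.8,0,0,0,35],[0,0,0,0,0,0,35],[0,0,0,0,0,0,35]],
  ],
)

```text
time_s: 8.25
eef_pos: [0.46, 0.0612, 0.211]
eef_rot: [-0.0, 0.026, 1.0, -0.0]
wrist_force: [-0.7, 0.1, -5.7]
opening: 0.484
grasp_force: 63.0
```

```bash
python3 st.py w3.png; python3 -c "
from h import *
plan([.5355,.0577,.211],87.1,1)
c=cam('top'); cv2.imwrite('pics/t2.png',cv2.resize(c['frame'][150:270,230:350],None,fx=4,fy=4,interpolation=2)); s=cam('side','s3.png'); S=pts(s)
x,y,z=S[...,0],S[...,1],S[...,2]
hk=(x>.5)&(x<.62)&(y>.02)&(y<.085)&(z>.195)&(z<.26)
for a in np.arange(.5,.60,.006):
    m=hk&(x>=a)&(x<a+.006)
    if m.sum()>2: print(a.round(3),m.sum(),'y',np.median(y[m]).round(4),'z',z[m].min().round(4),z[m].max().round(4))
"
```

```text
[0.46   0.061  0.2111] [0.052 0.999] [ 0.51  0.8  -6.04]
base 3147 [0.6363 0.0553 0.0156] [ 0.5865 -0.0126  0.012 ] [0.6718 0.1787 0.0179] [6.31700e-01 8.29000e-02 1.87300e-01 8.42000e-02 8.66416e+01] (np.int64(264), np.int64(444), np.int64(336), np.int64(407))
hook 0
colhead 0
knob 0
knobtop 0
at [0.46   0.061  0.2111] yaw 87.02 turn [-0.02  0.   -0.08] dist 0.0756
[-75.6, 0.6, 0.1] [-0.0003, 0.0, -0.0014]
0.506 3 y 0.055 z 0.2343 0.239
0.512 14 y 0.0562 z 0.2192 0.2404
0.518 8 y 0.0561 z 0.2134 0.2293
0.524 8 y 0.0574 z 0.2096 0.221
0.53 6 y 0.0565 z 0.2076 0.2147
0.536 6 y 0.0555 z 0.2108 0.2177
0.542 7 y 0.056 z 0.2105 0.2203
0.548 8 y 0.0543 z 0.2098 0.2247
0.554 6 y 0.0538 z 0.2201 0.2273
0.56 5 y 0.0557 z 0.2208 0.2264
0.566 9 y 0.0521 z 0.2198 0.2268
0.572 6 y 0.0525 z 0.2182 0.2258
0.578 5 y 0.051 z 0.2178 0.2275
0.584 4 y 0.0509 z 0.2216 0.2258
0.59 7 y 0.0547 z 0.2188 0.2257
0.596 5 y 0.0532 z 0.2202 0.2263
```

jog_arm(
  series=[
    [[-4,0,0,0,0,0,35],[-8,0,0,0,0,0,35],[-10,0.1,0,0,0,0,35],[-11,0.1,0,0,0,0,35],[-11,0.1,0,0,0,0,35],[-11,0.1,0,0,0,0,35],[-10,0.1,0,0,0,0,35],[-7,0,0,0,0,0,35],[-3.5,0,0,0,0,0,35],[0,0,0,0,0,0,35]],
  ],
)

```text
time_s: 9.4
eef_pos: [0.5357, 0.0579, 0.2108]
eef_rot: [-0.0, 0.026, 1.0, 0.0]
wrist_force: [0.0, 0.4, -6.8]
opening: 0.479
grasp_force: 63.0
```

```bash
python3 -c "
from h import *
o=ctrl.get_obs(); print(o['eef_pos'],o['wrist_force'])
s=cam('side','s4.png'); cv2.imwrite('pics/c4.png',cv2.resize(s['frame'][170:310,280:420],None,fx=4,fy=4,interpolation=2))"
```

```text
[0.53567414 0.05794478 0.21083219] [ 0.00956747  0.35586013 -6.77047881]
```

View pics/c4.png

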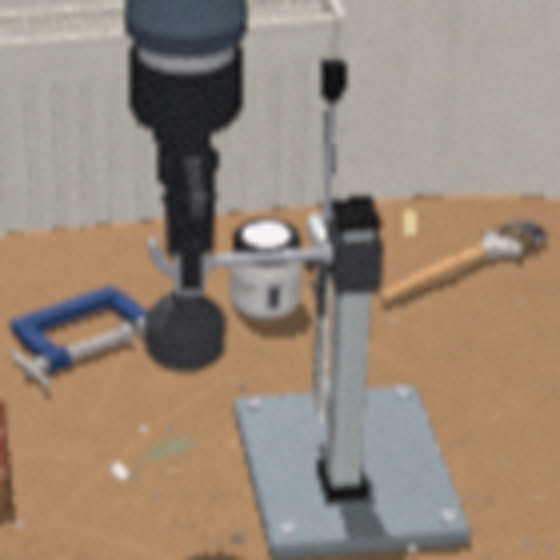

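The crop shows the hook threaded through the eye, with the tip at (155,250) left of the eye at (187,270). Next I lower it.

jog_arm(
  series=[
    [[0,0,4,0,0,0,35],[0,0,8,0,0,0,35],[0,0,9,0,0,0,35],[0,0,9,0,0,0,35],[0,0,8,0,0,0,35],[0,0,6,0,0,0,35],[0,0,6,0,0,0,35],[0,0,5,0,0,0,35],[0,0,3,0,0,0,35],[0,0,0,0,0,0,35]],
  ],
)

```text
time_s: 10.45
eef_pos: [0.5353, 0.058, 0.1527]
eef_rot: [-0.0, 0.026, 1.0, 0.0]
wrist_force: [-1.9, -0.1, -3.6]
opening: 0.483
grasp_force: 63.2
```

```bash
python3 -c "
from h import *
o=ctrl.get_obs(); print(o['eef_pos'],o['wrist_force'],o['torque'])
for i in range(3):
  cam('side'); o=ctrl.get_obs(); print(o['wrist_force'],o['torque'])"
```

```text
[0.53526924 0.05798002 0.15271821] [-1.91121571 -0.07069177 -3.6357523 ] [ 0.03301237  0.25618436 -0.01327389]
[-2.47893159 -0.60263581 -4.34949418] [-0.00872504  0.2782337  -0.08508517]
[-1.45465855  0.53020673 -4.56284656] [ 0.08069119  0.28928811 -0.00561792]
[-2.36033105  0.98057057 -3.6506487 ] [0.08269161 0.3066639  0.08142193]
```

Fx of about -2 N means the eye is resting on the column-side slope, so I'll shift outward a little.

jog_arm(
  series=[
    [[1,0,0,0,0,0,35],[1,0,0,0,0,0,35],[1,0,0,0,0,0,35],[0,0,4,0,0,0,35],[0,0,4,0,0,0,35],[0,0,4,0,0,0,35],[0,0,4,0,0,0,35],[0,0,4,0,0,0,35],[0,0,0,0,0,0,35],[0,0,0,0,0,0,35]],
  ],
)

```text
time_s: 11.6
eef_pos: [0.5323, 0.0581, 0.1329]
eef_rot: [-0.0, 0.026, 1.0, 0.0]
wrist_force: [2.5, 0.8, -0.9]
opening: 0.482
grasp_force: 63.4
```

```bash
cat > f.py <<'E'
from h import *
F=[];T=[];P=[]
for i in range(6):
  S=cam('side'); o=ctrl.get_obs(); F.append(o['wrist_force']);T.append(o['torque']); P.append(o['eef_pos'])
print(np.mean(P,0).round(4),np.mean(F,0).round(2),np.mean(T,0).round(3))
E
python3 f.py
```

```text
[0.5323 0.0581 0.1331] [ 1.69 -0.62 -1.72] [-0.035 -0.253 -0.008]
```

jog_arm(
  series=[
    [[-0.5,0,2,0,0,0,35],[-0.5,0,3,0,0,0,35],[0,0,3,0,0,0,35],[0,0,3,0,0,0,35],[0,0,3,0,0,0,35],[0,0,2,0,0,0,35],[0,0,1,0,0,0,35],[0,0,0,0,0,0,35],[0,0,0,0,0,0,35],[0,0,0,0,0,0,35]],
  ],
)

```text
time_s: 12.9
eef_pos: [0.5335, 0.0581, 0.1161]
eef_rot: [0.0, 0.026, 1.0, -0.0]
wrist_force: [-2.1, 0.4, 0.5]
opening: 0.481
grasp_force: 63.6
```

```bash
python3 f.py
```

```text
[0.5335 0.0581 0.1161] [-2.    0.09 -0.26] [0.018 0.296 0.005]
```

jog_arm(
  series=[
    [[0.3,0,1,0,0,0,35],[0.2,0,1,0,0,0,35],[0,0,1,0,0,0,35],[0,0,1,0,0,0,35],[0,0,0,0,0,0,35],[0,0,0,0,0,0,35],[0,0,0,0,0,0,35],[0,0,0,0,0,0,35],[0,0,0,0,0,0,35],[0,0,0,0,0,0,35]],
  ],
)

```text
time_s: 14.2
eef_pos: [0.5333, 0.058, 0.1122]
eef_rot: [0.0, 0.026, 1.0, -0.0]
wrist_force: [1.9, -0.0, 1.0]
opening: 0.481
grasp_force: 63.6
```

```bash
python3 f.py
```

```text
[0.5332 0.0581 0.1121] [ 2.95 -0.22  0.05] [-0.001 -0.434 -0.008]
```

jog_arm(
  series=[
    [[-0.1,0,1,0,0,0,35],[-0.1,0,1,0,0,0,35],[0,0,0,0,0,0,35],[0,0,0,0,0,0,35],[0,0,0,0,0,0,35],[0,0,0,0,0,0,35],[0,0,0,0,0,0,35],[0,0,0,0,0,0,35],[0,0,0,0,0,0,35],[0,0,0,0,0,0,35]],
  ],
)

```text
time_s: 15.5
eef_pos: [0.5332, 0.0581, 0.11]
eef_rot: [0.0, 0.026, 1.0, -0.0]
wrist_force: [4.0, -0.8, -0.0]
opening: 0.476
grasp_force: 63.7
```

```bash
python3 f.py
```

```text
[0.5332 0.0581 0.11  ] [ 3.86 -0.2   0.37] [-0.01  -0.503 -0.002]
```

jog_arm(
  series=[
    [[-0.2,0,0,0,0,0,35],[-0.2,0,0,0,0,0,35],[0,0,0,0,0,0,35],[0,0,0,0,0,0,35],[0,0,0,0,0,0,35],[0,0,0,0,0,0,35],[0,0,0,0,0,0,35],[0,0,0,0,0,0,35],[0,0,0,0,0,0,35],[0,0,0,0,0,0,35]],
  ],
)

```text
time_s: 16.8
eef_pos: [0.5333, 0.0581, 0.1099]
eef_rot: [-0.0, 0.026, 1.0, -0.0]
wrist_force: [1.5, -1.0, -0.3]
opening: 0.478
grasp_force: 63.7
```

```bash
python3 f.py
```

```text
[0.5334 0.0581 0.1099] [ 0.54 -0.14  0.7 ] [-0.015 -0.057  0.008]
```

jog_arm(
  series=[
    [[0,0,0,0,0,0,42],[0,0,0,0,0,0,43],[0,0,0,0,0,0,44],[0,0,0,0,0,0,46],[0,0,0,0,0,0,50],[0,0,0,0,0,0,56],[0,0,0,0,0,0,62],[0,0,0,0,0,0,62],[0,0,0,0,0,0,62],[0,0,0,0,0,0,62]],
  ],
)

```text
time_s: 18.1
eef_pos: [0.5335, 0.0581, 0.11]
eef_rot: [-0.0, 0.026, 1.0, -0.0]
wrist_force: [0.8, 0.2, 0.3]
opening: 0.727
grasp_force: 0.0
```

```bash
cat > l.py <<'E'
from h import *
import sys
# weight height: side/top clouds
s=cam('side',sys.argv[1]); S=pts(s); x,y,z=S[...,0],S[...,1],S[...,2]
m=(abs(x-.533)<.05)&(abs(y-.055)<.05)&(z>.015)&(z<.1); print('weight pts',m.sum(),S[m].min(0).round(4),S[m].max(0).round(4),S[m].mean(0).round(4))
E
python3 f.py; python3 l.py s5.png; python3 -c "
from h import *
s=np.load('pics/s5.png.npz'); cv2.imwrite('pics/c5.png',cv2.resize(s['frame'][170:310,280:420],None,fx=4,fy=4,interpolation=2))"
```

```text
[0.5335 0.0581 0.11  ] [-0.2  -0.1   0.05] [ 0.002 -0.031  0.   ]
weight pts 299 [0.5036 0.0238 0.0486] [0.56   0.0759 0.0978] [0.5285 0.0412 0.0762]
```

View pics/c5.png

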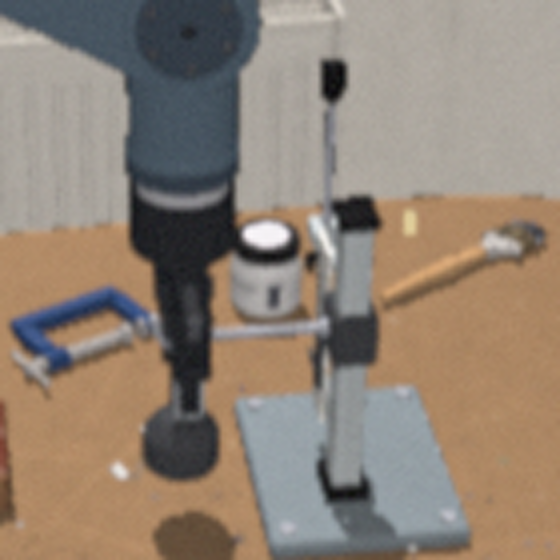

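The weight now hangs on the hook at (180,440), free of the pads. I retreat straight up.

jog_arm(
  series=[
    [[0,0,-10,0,0,0,62],[0,0,-20,0,0,0,62],[0,0,-30,0,0,0,62],[0,0,-35,0,0,0,62],[0,0,-40,0,0,0,62],[0,0,-40,0,0,0,62],[0,0,-40,0,0,0,62],[0,0,-40,0,0,0,62],[0,0,-35,0,0,0,62],[0,0,-20,0,0,0,62]],
  ],
)

```text
time_s: 19.45
eef_pos: [0.5339, 0.0581, 0.4247]
eef_rot: [0.003, 0.026, 1.0, -0.0]
wrist_force: [1.2, -0.4, -0.6]
opening: 0.724
grasp_force: 0.0
```

```bash
python3 l.py s6.png; python3 -c "
from h import *
plan([.64,.128,.42],87,10)
for n in('top','wrist'):
  T=pts(cam(n,n+'7.png')); x,y,z=T[...,0],T[...,1],T[...,2]
  m=(abs(x-.655)<.03)&(abs(y-.13)<.03)&(z>.325)&(z<.345)
  if m.sum()>4: print(n,m.sum(),T[m].mean(0),cv2.minAreaRect(np.ascontiguousarray(T[m][:,:2].astype(np.float32))))
"
```

```text
weight pts 314 [0.504  0.0251 0.0492] [0.5596 0.0744 0.0996] [0.5292 0.0419 0.077 ]
at [0.5346 0.058  0.4273] yaw 87.04 turn [-0.03  0.54  0.04] dist 0.1267
[-10.2, 7.5, 0.8] [-0.0001, 0.0009, 0.0001]
[-10.2, 7.5, 0.8] [-0.0001, 0.0009, 0.0001]
[-10.2, 7.5, 0.8] [-0.0001, 0.0009, 0.0001]
[-10.2, 7.5, 0.8] [-0.0001, 0.0009, 0.0001]
[-10.2, 7.5, 0.8] [-0.0001, 0.0009, 0.0001]
[-10.2, 7.5, 0.8] [-0.0001, 0.0009, 0.0001]
[-10.2, 7.5, 0.8] [-0.0001, 0.0009, 0.0001]
[-10.2, 7.5, 0.8] [-0.0001, 0.0009, 0.0001]
[-10.2, 7.5, 0.7] [-0.0001, 0.0009, 0.0001]
[-10.2, 7.5, 0.7] [-0.0001, 0.0009, 0.0001]
```

jog_arm(
  series=[
    [[-6,4,0,0,0.001,0,62],[-12,8,0,0,0.001,0,62],[-15,10,0,0,0.001,0,62],[-16,11,0,0,0.001,0,62],[-16,11,0,0,0.001,0,62],[-16,11,0,0,0.001,0,62],[-15,10,0,0,0.001,0,62],[-12,8,0,0,0.001,0,62],[-7,4.5,0,0,0.001,0,62],[0,0,0,0,0,0,62]],
  ],
)

```text
time_s: 20.6
eef_pos: [0.6526, 0.13, 0.4172]
eef_rot: [-0.006, 0.026, 1.0, 0.0]
wrist_force: [-0.0, -0.2, -0.5]
opening: 0.727
grasp_force: 0.0
```

```bash
cat > k.py <<'E'
from h import *
for n in('wrist','side'):
  T=pts(cam(n,n+'8.png')); x,y,z=T[...,0],T[...,1],T[...,2]
  m=(abs(x-.655)<.03)&(abs(y-.13)<.03)&(z>.327)&(z<.345)
  if m.sum()>4: v,u=np.nonzero(m); print(n,m.sum(),T[m].mean(0),T[m].min(0),T[m].max(0),cv2.minAreaRect(np.ascontiguousarray(T[m][:,:2].astype(np.float32))),u.mean(),v.mean())
plan([.657,.1307,.32],87,1)
E
python3 k.py
```

```text
wrist 675 [0.65284321 0.13225353 0.33061136] [0.64397083 0.12255997 0.32705064] [0.66353898 0.1415174  0.33333072] ((0.6536375880241394, 0.1321912556886673), (0.018927618861198425, 0.019290607422590256), 42.37363815307617) 326.87111111111113 249.27407407407406
side 20 [0.65357421 0.12821799 0.33042335] [0.64565734 0.11843555 0.32760883] [0.66234994 0.13673801 0.33289555] ((0.6538870334625244, 0.1282397359609604), (0.01625567488372326, 0.018338633701205254), 6.492900848388672) 362.8 186.15
at [0.652  0.1295 0.4185] yaw 87.04 turn [-0.01 -0.62  0.04] dist 0.0986
[-6.0, 1.5, 98.5] [-0.0002, -0.0108, 0.0007]
```

jog_arm(
  series=[
    [[-1,1,6,0,-0.005,0,45],[-0.8,1.2,12,0,-0.005,0,45],[0,0,16,0,0,0,45],[0,0,18,0,0,0,45],[0,0,18,0,0,0,45],[0,0,18,0,0,0,45],[0,0,14,0,0,0,45],[0,0,9,0,0,0,45],[0,0,4,0,0,0,45],[0,0,0,0,0,0,45]],
  ],
)

```text
time_s: 21.7
eef_pos: [0.6542, 0.1316, 0.3042]
eef_rot: [0.0, 0.026, 1.0, -0.0]
wrist_force: [-0.3, 0.7, 0.0]
opening: 0.53
grasp_force: 0.0
```

```bash
cat > tr.py <<'E'
from h import *
import sys
def barz(c):
    S=pts(c); x,y,z=S[...,0],S[...,1],S[...,2]; out=[]
    m=(x>.555)&(x<.62)&(abs(y-.052)<.012)&(z>.12)&(z<.235)
    v,u=np.nonzero(m)
    for k in np.unique(u):   # per column: bar's mean z and row
        q=z[:,k][m[:,k]]; out.append((k,np.median(q),np.median(v[u==k])))
    return np.array(out)
a=barz(np.load('pics/side0.png.npz')); b=barz(np.load('pics/side8.png.npz') if len(sys.argv)<2 else cam('side',sys.argv[1]))
for q in(a,b): print(len(q),np.median(q[:,1]).round(4),q[:,1].std().round(4),np.median(q[:,2]),q[:,0].min(),q[:,0].max())
E
python3 tr.py; python3 -c "
from h import *
plan([.6537,.1318,.303],87,1)
s=np.load('pics/side8.png.npz'); cv2.imwrite('pics/c6.png',cv2.resize(s['frame'][180:300,310:410],None,fx=5,fy=5,interpolation=2))"
```

```text
24 0.2232 0.0012 234.5 333.0 356.0
23 0.1611 0.0013 253.0 333.0 355.0
at [0.6542 0.1316 0.3042] yaw 87.03 turn [-0.    0.04  0.03] dist 0.0013
[0.5, 0.2, 1.2] [-0.0, 0.0006, 0.0005]
```

View pics/c6.png

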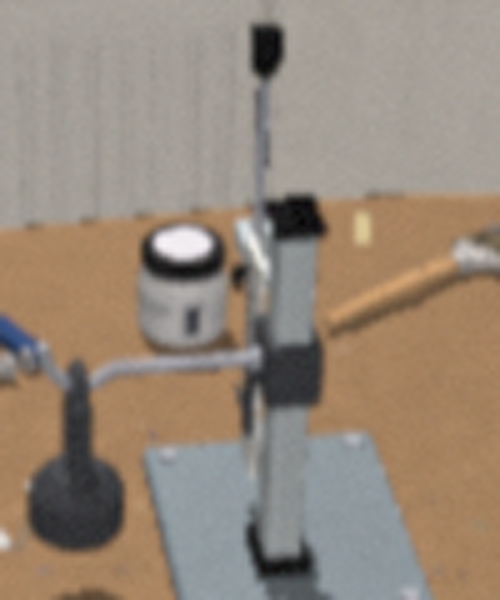

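The weight hangs still on the hook at (75,450) in the crop, with the knob at (267,50) and the marker arrow at (240,275). Hook travel is 62 mm by depth, so the marker needs to go down about 69 mm.

jog_arm(
  series=[
    [[0.5,0.2,1,0,0,0,30],[0,0,0,0,0,0,12],[0,0,0,0,0,0,12],[0,0,0,0,0,0,12],[0,0,0,0,0,0,12],[0,0,0,0,0,0,12],[0,0,0,0,0,0,12],[0,0,0,0,0,0,12],[0,0,0,0,0,0,12],[0,0,0,0,0,0,12]],
  ],
)

```text
time_s: 22.7
eef_pos: [0.6541, 0.1325, 0.304]
eef_rot: [0.001, 0.026, 1.0, 0.001]
wrist_force: [2.0, 6.1, 2.5]
opening: 0.216
grasp_force: 58.7
```

jog_arm(
  series=[
    [[0,0,3,0,0,0,12],[0,0,6,0,0,0,12],[0,0,8,0,0,0,12],[0,0,8,0,0,0,12],[0,0,8,0,0,0,12],[0,0,8,0,0,0,12],[0,0,8,0,0,0,12],[0,0,7,0,0,0,12],[0,0,4,0,0,0,12],[0,0,0,0,0,0,12]],
  ],
)

```text
time_s: 23.7
eef_pos: [0.654, 0.1325, 0.2427]
eef_rot: [0.001, 0.026, 1.0, 0.001]
wrist_force: [3.1, 5.8, -2.8]
opening: 0.207
grasp_force: 58.6
```

```bash
python3 tr.py s9.png; python3 f.py; python3 -c "
from h import *
s=np.load('pics/s9.png.npz'); S=pts(s); 
f=s['frame'].astype(int); 
# dark pixels left of column: list rows in cols 352-364
a=np.load('pics/side8.png.npz')['frame'].astype(int)
for n,g in(('before',a),('now',f)):
  print(n)
  for v in range(228,276): print(v,g[v,353:364].mean(1).round().astype(int).tolist(), S[v,358].round(3).tolist() if n=='now' else '')
"
```

```text
24 0.2232 0.0012 234.5 333.0 356.0
23 0.1617 0.0016 253.0 333.0 355.0
[0.654  0.1325 0.2428] [ 3.1   5.55 -2.35] [ 0.883 -0.529 -0.011]
before
228 [74, 84, 120, 128, 131, 166, 200, 232, 200, 152, 132] 
229 [58, 67, 108, 128, 125, 139, 169, 222, 218, 162, 133] 
230 [47, 60, 103, 127, 129, 131, 142, 183, 227, 176, 134] 
231 [37, 58, 106, 126, 129, 127, 131, 162, 218, 202, 162] 
232 [31, 63, 106, 112, 105, 105, 112, 140, 197, 223, 192] 
233 [42, 84, 115, 91, 66, 61, 81, 117, 165, 213, 196] 
234 [78, 111, 120, 73, 33, 36, 79, 117, 138, 175, 181] 
235 [122, 135, 123, 70, 34, 58, 90, 120, 136, 160, 164] 
236 [150, 145, 128, 81, 51, 76, 97, 122, 138, 155, 139] 
237 [153, 147, 125, 100, 69, 89, 109, 121, 140, 161, 138] 
238 [149, 143, 128, 121, 104, 108, 105, 117, 141, 160, 137] 
239 [147, 136, 128, 130, 130, 125, 106, 111, 135, 150, 130] 
240 [141, 135, 130, 132, 135, 130, 115, 118, 137, 144, 129] 
241 [142, 130, 129, 130, 135, 130, 110, 123, 136, 144, 127] 
242 [137, 130, 130, 134, 134, 129, 111, 117, 125, 124, 116] 
243 [137, 131, 131, 133, 137, 131, 114, 108, 98, 95, 101] 
244 [142, 134,
[... 4971 characters left out ...]
 115, 131, 143, 129, 120] [0.646, 0.116, 0.061]
268 [152, 149, 150, 151, 148, 136, 135, 148, 149, 132, 121] [0.646, 0.116, 0.058]
269 [162, 162, 161, 162, 159, 142, 138, 148, 145, 132, 121] [0.646, 0.115, 0.054]
270 [164, 161, 163, 161, 158, 145, 140, 149, 143, 123, 119] [0.646, 0.114, 0.051]
271 [161, 161, 164, 162, 159, 150, 142, 153, 137, 118, 120] [0.659, 0.164, 0.011]
272 [162, 163, 160, 161, 159, 157, 146, 162, 136, 119, 119] [0.656, 0.15, 0.017]
273 [163, 161, 161, 163, 162, 158, 155, 165, 142, 121, 120] [0.655, 0.145, 0.017]
274 [164, 160, 159, 164, 161, 161, 163, 173, 147, 122, 120] [0.653, 0.14, 0.017]
275 [162, 159, 159, 162, 160, 162, 164, 173, 150, 122, 123] [0.653, 0.14, 0.013]
```

```bash
cat > sub.py <<'E'
from h import *
import sys
def proj(c,X):
    q=c['rotation']; R=Ro.from_quat([q[1],q[2],q[3],q[0]]).as_matrix(); p=R.T@(np.array(X)-c['xyz']); return c['fx']*p[0]/p[2]+c['cx'],c['fy']*p[1]/p[2]+c['cy']
def shift(a,b,u0,u1,v0,v1,lo,hi):
    "best vertical sub-pixel shift of patch a into b (patch match + parabola)"
    T=a['frame'][v0:v1,u0:u1]; I=b['frame'][v0+lo:v1+hi,u0-2:u1+2]
    r=cv2.matchTemplate(I,T,cv2.TM_CCOEFF_NORMED); y,x=np.unravel_index(r.argmax(),r.shape); k=r[:,x]
    d=0
    if 0<y<len(k)-1: d=.5*(k[y-1]-k[y+1])/(k[y-1]-2*k[y]+k[y+1])
    return lo+y+d,x-2,r.max()
a=dict(np.load('pics/side0.png.npz'))
X=np.array([.60,.0525,.223]); v=[proj(a,X-[0,0,t])[1] for t in np.arange(0,.1,.001)]; dv=np.array(v)-v[0]
XM=np.array([.645,.115,.172]); vm=[proj(a,XM-[0,0,t])[1] for t in np.arange(0,.1,.001)]; dm=np.array(vm)-vm[0]
inv=lambda d,s:np.interp(s,d,np.arange(0,.1,.001))
if __name__=='__main__':
    print(proj(a,X),proj(a,XM),proj(a,XM-[0,0,.007]))
    for f in sys.argv[1:]:
        b=dict(np.load('pics/'+f+'.npz'))
        for box in((336,354,228,242),(356,380,222,246),(340,376,222,246)):
            s=shift(a,b,*box,8,40); print(f,'hook',box,s,inv(dv,s[0]))
        s=shift(a,b,352,361,231,240,8,32); print(f,'marker',s,inv(dm,s[0]))
E
python3 sub.py side8.png s9.png s6.png
```

```text
(np.float64(348.9683660107763), np.float64(234.0480567575636)) (np.float64(358.94191555011685), np.float64(236.59353148083332)) (np.float64(358.8594639470603), np.float64(238.6018452355633))
side8.png hook (336, 354, 228, 242) (np.float64(17.89006584137678), np.int64(1), np.float32(0.46053183)) 0.05985695742994054
side8.png hook (356, 380, 222, 246) (np.float64(18.690942764282227), np.int64(-1), np.float32(0.58114684)) 0.06259702765433182
side8.png hook (340, 376, 222, 246) (np.float64(18.22359226644039), np.int64(-1), np.float32(0.54554164)) 0.06099736107443396
side8.png marker (np.float64(18.184759959578514), np.int64(2), np.float32(0.7618881)) 0.06462363139932704
s9.png hook (336, 354, 228, 242) (np.float64(17.883955508470535), np.int64(1), np.float32(0.46300483)) 0.059836077679542896
s9.png hook (356, 380, 222, 246) (np.float64(18.66858473420143), np.int64(-1), np.float32(0.58912826)) 0.06252046575275226
s9.png hook (340, 376, 222, 246) (np.float64(18.235479652881622), np.int64(-1), np.float32(0.55621976)) 0.061038037196443545
s9.png marker (np.float64(18.482016682624817), np.int64(0), np.float32(0.7712869)) 0.0657036172690597
s6.png hook (336, 354, 228, 242) (np.float64(17.894964464008808), np.int64(1), np.float32(0.4644949)) 0.059873696619018826
s6.png hook (356, 380, 222, 246) (np.float64(18.72633993625641), np.int64(-1), np.float32(0.5817846)) 0.06271824024717157
s6.png hook (340, 376, 222, 246) (np.float64(18.24125809967518), np.int64(-1), np.float32(0.54478043)) 0.06105781072401466
s6.png marker (np.float64(18.209328681230545), np.int64(2), np.float32(0.7536175)) 0.06471285515523069
```

jog_arm(
  series=[
    [[0,0,1,0,0,0,12],[0,0,2,0,0,0,12],[0,0,2,0,0,0,12],[0,0,1.5,0,0,0,12],[0,0,0.5,0,0,0,12],[0,0,0,0,0,0,12],[0,0,0,0,0,0,12],[0,0,0,0,0,0,12],[0,0,0,0,0,0,12],[0,0,0,0,0,0,12]],
  ],
)

```text
time_s: 25.05
eef_pos: [0.6541, 0.1325, 0.2368]
eef_rot: [0.001, 0.026, 1.0, 0.001]
wrist_force: [1.1, 5.2, 1.5]
opening: 0.209
grasp_force: 59.0
```

```bash
python3 f.py; python3 -c "
from h import *
for n in('side','top','wrist'):
  c=cam(n,n+'10.png'); W=pts(c); x,y,z=W[...,0],W[...,1],W[...,2]
  m=(x>.62)&(x<.67)&(y>.07)&(y<.145)&(z>.08)&(z<.2)
  v,u=np.nonzero(m); print(n,m.sum(),(u.min(),u.max(),v.min(),v.max()) if m.any() else '', c['xyz'])
"; python3 sub.py side10.png
```

```text
[0.6541 0.1325 0.2368] [1.23 5.32 1.54] [ 0.845 -0.222  0.006]
side 135 (np.int64(355), np.int64(363), np.int64(224), np.int64(267)) [ 0.31716367 -1.16569233  0.9828129 ]
top 151 (np.int64(268), np.int64(298), np.int64(185), np.int64(204)) [0.35570699 0.03734398 1.24310092]
wrist 8132 (np.int64(204), np.int64(347), np.int64(207), np.int64(292)) [0.58536722 0.1354693  0.37915364]
(np.float64(348.9683660107763), np.float64(234.0480567575636)) (np.float64(358.94191555011685), np.float64(236.59353148083332)) (np.float64(358.8594639470603), np.float64(238.6018452355633))
side10.png hook (336, 354, 228, 242) (np.float64(17.878237538039684), np.int64(1), np.float32(0.45957315)) 0.059816538679424706
side10.png hook (356, 380, 222, 246) (np.float64(18.682530790567398), np.int64(-1), np.float32(0.59347636)) 0.06256822204393962
side10.png hook (340, 376, 222, 246) (np.float64(18.244507625699043), np.int64(-1), np.float32(0.5600796)) 0.06106893042360203
side10.png marker (np.float64(18.582879155874252), np.int64(-1), np.float32(0.8260452)) 0.0660702001660735
```

```bash
python3 -c "
from h import *
c=np.load('pics/wrist10.png.npz'); cv2.imwrite('pics/c7.png',cv2.resize(c['frame'][190:305,200:360],None,fx=5,fy=5,interpolation=2))"
```

```text
(no output)
```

View pics/c7.png

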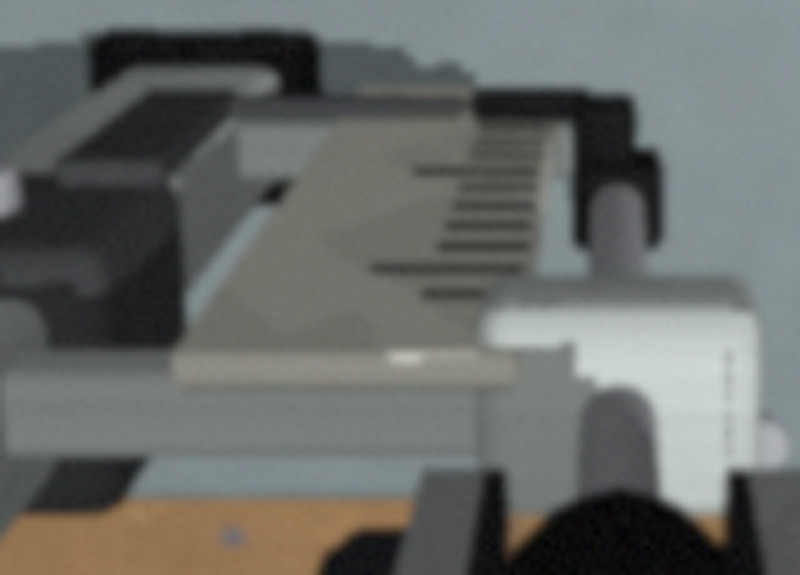

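The wrist crop shows the grey pointer bar ending at about (470,105) and the black marker arrow starting at about (476,103), nearly level. I compare their heights by depth.

```bash
cat > lv.py <<'E'
from h import *
import sys
c=dict(np.load('pics/'+sys.argv[1]+'.npz')) if len(sys.argv)<3 else cam('wrist',sys.argv[1])
W=pts(c)
for u in range(270,316,3):
    print(u,[ (c['frame'][v,u].mean().astype(int).item(),*(W[v,u]*1e3).round(1).tolist()) for v in range(206,216)])
E
python3 lv.py wrist10.png
```

```text
270 [(83, 649.2, 80.2, 15.6), (85, 650.1, 80.2, 16.4), (76, 651.3, 79.9, 15.0), (64, 636.1, 93.3, 103.3), (63, 636.6, 93.5, 104.8), (67, 637.3, 93.4, 105.0), (74, 638.2, 93.2, 104.1), (86, 643.6, 89.6, 80.7), (102, 643.8, 90.0, 83.9), (108, 643.5, 90.8, 89.3)]
273 [(89, 649.1, 83.4, 17.1), (97, 643.6, 88.5, 53.5), (93, 643.5, 89.3, 59.0), (75, 635.9, 95.8, 104.8), (63, 636.6, 95.8, 105.1), (67, 637.2, 95.8, 105.9), (74, 638.4, 95.5, 104.1), (87, 643.4, 92.2, 82.1), (101, 643.9, 92.4, 84.0), (109, 643.9, 92.9, 87.8)]
276 [(90, 649.5, 86.2, 15.7), (95, 643.5, 91.4, 54.8), (90, 643.6, 91.9, 58.9), (75, 636.1, 98.0, 104.3), (65, 636.9, 97.9, 104.5), (66, 637.5, 97.9, 105.0), (75, 638.3, 97.9, 104.8), (84, 643.8, 94.5, 80.8), (103, 643.8, 95.0, 84.7), (109, 643.9, 95.4, 88.7)]
279 [(87, 649.6, 89.2, 16.0), (93, 643.6, 94.0, 54.8), (88, 643.7, 94.5, 59.4), (71, 636.2, 100.3, 104.6), (64, 636.9, 100.2, 104.7), (68, 637.6, 100.3, 105.5), (72, 638.3, 100.2, 105.7), (87, 643.9, 97.0, 80.8), (102, 644.0, 97.4, 84.5), (110, 643.9, 97.9, 88.9)]
282 [(89, 649.7, 92.2, 16.3), (96, 644.1, 96.5, 53.0
[... 2510 characters left out ...]
, 122.7, 104.9), (27, 639.0, 122.6, 103.8), (28, 639.9, 122.6, 103.3), (43, 640.6, 122.5, 103.8), (65, 645.5, 121.5, 83.3), (78, 645.3, 121.7, 88.1)]
312 [(132, 651.3, 121.8, 15.8), (101, 636.6, 125.0, 101.0), (58, 636.9, 125.0, 103.4), (31, 637.5, 125.0, 104.2), (28, 638.3, 124.9, 104.1), (26, 639.2, 124.9, 103.3), (28, 639.7, 124.9, 104.9), (44, 640.9, 124.7, 102.4), (75, 649.5, 123.2, 64.1), (103, 650.0, 123.2, 66.1)]
315 [(131, 651.5, 124.8, 15.5), (101, 636.6, 127.2, 101.6), (59, 636.8, 127.3, 104.6), (27, 637.5, 127.3, 105.0), (23, 638.4, 127.2, 104.4), (21, 638.7, 127.2, 106.6), (18, 639.8, 127.1, 105.1), (24, 640.3, 127.1, 106.4), (31, 641.1, 127.1, 105.9), (38, 641.6, 127.1, 107.4)]
```

```bash
python3 -c "
from h import *
for f in('wrist10','side10','top10','side0','top0'):
  c=np.load('pics/'+f+'.png.npz'); W=pts(c); x,y,z=W[...,0],W[...,1],W[...,2]
  def rep(n,m):
    q=z[m]
    if len(q)>5: h,e=np.histogram(q,np.arange(.1,.36,.001)); k=h.argmax(); qq=q[abs(q-e[k]-.0005)<.003]; print(f,n,len(q),'max98',np.percentile(q,98).round(4),'mode-mean',qq.mean().round(4),len(qq))
  r=np.hypot(x-.654,y-.132)
  rep('knob',(r<.009)&(z>.245)&(z<.28)); rep('bush',(r<.03)&(z>.19)&(z<.203))
  rep('knob0',(r<.009)&(z>.32)&(z<.34))
  rep('bar',(x>.56)&(x<.625)&(abs(y-.053)<.0035)&(z>.12)&(z<.24))
"
```

```text
wrist10 knob 1826 max98 0.2644 mode-mean 0.263 1783
wrist10 bush 2832 max98 0.2004 mode-mean 0.1975 2417
wrist10 bar 832 max98 0.1644 mode-mean 0.1628 832
side10 bush 42 max98 0.2014 mode-mean 0.1974 29
side10 bar 42 max98 0.1654 mode-mean 0.1628 28
top10 knob 8 max98 0.264 mode-mean 0.2462 2
top10 bush 61 max98 0.2017 mode-mean 0.1964 48
top10 bar 27 max98 0.1652 mode-mean 0.1585 13
side0 knob 31 max98 0.2791 mode-mean 0.253 6
side0 bush 26 max98 0.2005 mode-mean 0.196 18
side0 knob0 19 max98 0.3328 mode-mean 0.3299 15
side0 bar 48 max98 0.2266 mode-mean 0.2235 33
top0 knob 16 max98 0.2794 mode-mean 0.2639 4
top0 bush 133 max98 0.2011 mode-mean 0.195 93
top0 knob0 50 max98 0.3325 mode-mean 0.3291 40
top0 bar 31 max98 0.2265 mode-mean 0.222 18
```

By knob height the marker is at about 0.1025 m and by bar height the pointer is at about 0.1038 m, so I raise it by about 1.2 mm and then re-measure.

jog_arm(
  series=[
    [[0,0,-0.6,0,0,0,12],[0,0,-0.6,0,0,0,12],[0,0,0,0,0,0,12],[0,0,0,0,0,0,12],[0,0,0,0,0,0,12],[0,0,0,0,0,0,12],[0,0,0,0,0,0,12],[0,0,0,0,0,0,12],[0,0,0,0,0,0,12],[0,0,0,0,0,0,12]],
  ],
)

```text
time_s: 26.5
eef_pos: [0.654, 0.1325, 0.237]
eef_rot: [0.001, 0.026, 1.0, 0.001]
wrist_force: [2.9, 5.9, -2.7]
opening: 0.208
grasp_force: 58.6
```

```bash
cat > mk.py <<'E'
from h import *
A=[]
for i in range(4):
  c=cam('wrist'); W=pts(c); x,y,z=W[...,0],W[...,1],W[...,2]
  r=np.hypot(x-.654,y-.132); o=[]
  for m in ((r<.008)&(z>.255)&(z<.275),(x<.6395)&(x>.633)&(y>.114)&(y<.124)&(z>.095)&(z<.115),(x<.6385)&(x>.633)&(y>.094)&(y<.110)&(z>.095)&(z<.115),(x>.56)&(x<.62)&(abs(y-.053)<.001)&(z>.15)&(z<.17),(r<.02)&(z>.195)&(z<.201)): o.append(np.median(z[m])*1e3 if m.any() else np.nan)
  A.append(o)
print('knobtop, markerface, pointerface, bar, bush',np.mean(A,0).round(2)); o=ctrl.get_obs(); print(o['eef_pos'],o['wrist_force'],o['time_s'])
E
python3 mk.py
```

```text
knobtop, markerface, pointerface, bar, bush [263.34 104.29 104.94 162.56 197.68]
[0.65402389 0.13251344 0.23693328] [ 3.39401949  5.64637053 -1.94741712] 26.7
```

jog_arm(
  series=[
    [[0,0,-0.5,0,0,0,12],[0,0,-0.5,0,0,0,12],[0,0,0,0,0,0,12],[0,0,0,0,0,0,12],[0,0,0,0,0,0,12],[0,0,0,0,0,0,12],[0,0,0,0,0,0,12],[0,0,0,0,0,0,12],[0,0,0,0,0,0,12],[0,0,0,0,0,0,12]],
  ],
)

```text
time_s: 27.7
eef_pos: [0.654, 0.1325, 0.2378]
eef_rot: [0.001, 0.026, 1.0, 0.001]
wrist_force: [4.4, 6.3, -3.3]
opening: 0.21
grasp_force: 58.6
```

```bash
python3 mk.py
```

```text
knobtop, markerface, pointerface, bar, bush [264.18 105.17 104.98 162.57 197.69]
[0.65401973 0.1325375  0.23780533] [ 4.26092789  5.7941513  -2.15678432] 27.9
```

The arrow and pointer are level to within about 0.5 mm, so I release.

jog_arm(
  series=[
    [[0,0,0,0,0,0,19],[0,0,0,0,0,0,21],[0,0,0,0,0,0,25],[0,0,0,0,0,0,35],[0,0,0,0,0,0,45],[0,0,0,0,0,0,45],[0,0,0,0,0,0,45],[0,0,0,0,0,0,45],[0,0,0,0,0,0,45],[0,0,0,0,0,0,45]],
  ],
)

```text
time_s: 28.9
eef_pos: [0.6539, 0.1318, 0.2387]
eef_rot: [0.0, 0.026, 1.0, -0.0]
wrist_force: [-1.1, -0.1, 0.5]
opening: 0.532
grasp_force: 0.0
```

```bash
python3 mk.py
```

```text
knobtop, markerface, pointerface, bar, bush [264.37 105.31 104.98 162.59 197.67]
[0.65382941 0.13187334 0.23868385] [ 0.29190581 -0.24716833 -0.36526945] 29.1
```

Still level after release. I retreat upward.

jog_arm(
  series=[
    [[0,0,-8,0,0,0,45],[0,0,-15,0,0,0,45],[0,0,-20,0,0,0,45],[0,0,-25,0,0,0,45],[0,0,-25,0,0,0,45],[0,0,-25,0,0,0,45],[0,0,-20,0,0,0,45],[0,0,-15,0,0,0,45],[0,0,-5,0,0,0,45],[0,0,0,0,0,0,45]],
  ],
)

```text
time_s: 30.1
eef_pos: [0.6539, 0.1319, 0.3977]
eef_rot: [0.001, 0.026, 1.0, 0.0]
wrist_force: [0.5, -0.6, 0.4]
opening: 0.528
grasp_force: 0.0
```

```bash
python3 mk.py; python3 tr.py s12.png; python3 l.py s13.png; python3 -c "
from h import *
ctrl.hand_in()"
```

```text
knobtop, markerface, pointerface, bar, bush [264.36 105.32 105.09 162.5  197.58]
[0.65326001 0.13181098 0.39506464] [-0.48232031 -0.59913122 -0.27612057] 30.3
24 0.2232 0.0012 234.5 333.0 356.0
23 0.161 0.0012 253.0 333.0 355.0
weight pts 314 [0.5028 0.0245 0.0472] [0.5592 0.0743 0.0997] [0.529  0.0418 0.077 ]
the job is handed in; nothing more can be done
```

The middle-sized counterweight hangs still on the scale's hook, the marker arrow measures within about 0.5 mm of the pointer's height, and the job is handed in with the robot clear. The marker first went about 1 mm too low, so I slid it back up to level.

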